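# Close the propped lid of the regulator test box

### The job

The regulator is in the test box and the box must be shut before the test. Without gripping anything, reach a finger under the raised lid, push its stay outwards (towards you) so that it swings down, catch the lid on the finger as it drops and hold it, then carry it down on the finger until it is fully shut, never letting it fall or slam. Then push the bolt on the lid fully home into its keeper, and leave the regulator and the other things on the bench where they are.

Things in the scene. Friction and masses are not known exactly. Their poses are not given: they have to be found in the camera images.
- test_box: Fixed grey sheet-steel box, 190 (its x) x 220 (its y) x 125 mm high, walls 4 mm, open-topped. Origin: centre of its underside, on the bench. Its front, -x, faces the robot's left; its -y side faces the robot, +y is its far side. The lid's hinge line runs along y at x = +95, z = 125 mm (top edge of the back, on the robot's right).
- lid (a joint): Lid hinge, rad: 0 shut, about 0.6 at the start (on the stay), greater is wider open. Flat aluminium frame with a clear window, 6 mm thick, 240 mm wide, reaching 215 mm forward of the hinge line, underside in the plane of that line. Shut, it overhangs the box 25 mm in front and 10 mm at both ends. About 0.45 kg; falls freely once the stay is out.
- lip (a point): Middle of the lid's front edge: axis of the 10 mm thick bead along the whole width, 210 mm from the hinge line, 3 mm above the underside's plane; shut, 128 mm above the bench. A finger tilted forward about 45 degrees under this overhanging edge can carry the lid until fully shut, in front of the box.
- stay (a joint): Lid stay pivot, rad: 0 at the start, upright under the lid; grows as its top swings out towards the robot (box -y), ends at 2.65, hanging beside the box. 7 mm steel rod, 116 mm long, pivot at x -58, y -116, z 108 mm in the box's frame; swings only in the y-z plane, not inwards past 0. A few newtons sideways move it; about 0.1 frees the lid, then it falls on by itself.
- stay_top (a point): Top end of the stay's black tip (9 mm thick). At the start it touches the lid's underside 185 mm from the hinge line (30 mm behind the lid's front edge) and about 7 mm inside the lid's edge on the robot's side.
- bolt (a joint): Slide bolt on the lid near the far end of its front edge, m: 0 drawn back (at the start), 0.020 home in the keeper on the box's far side. It slides towards the box's +y (away from the robot); about 1.5 N moves it and it stays where it is left.
- bolt_knob (a point): Centre of the bolt's upright dark knob, 15 mm thick. Lid shut, it is 155 mm above the bench (knob 152 to 163 mm, a thinner neck below) and, bolt drawn back, 66 mm from the lid's middle towards +y and 165 mm in front of the hinge line. Guide blocks of the bolt, tops 144 mm above the bench, stand close on both sides: push above them.
- regulator_dut: The regulator under test, a black and metal block 44 x 44 x 14 mm, lying loose on the brown board in the box. Not to be touched.
- regulator_spare: Another such regulator, lying on the bench left of the box. Bystander.
- nut: Steel hex nut, 18 x 21 x 10 mm, on the bench left of the box (before its front). Bystander.
- screwdriver: Small screwdriver, 176 mm long, lying on the bench left of the box (before its front). Bystander.
- bolt_old: M8 bolt standing upright with its nut, 15 mm wide, 42 mm high, on the bench left of the box (before its front). Bystander.

How it is judged (in metres and radians):
On the way, in this order (a step that is already met when the one before it is completed fails the run):
1. the stay is pushed out and the lid is caught: it hangs open on the finger (value of joint stay above 0.6 rad and value of joint lid above 0.3 rad and contact force between the fingers and lid above 0.3 N), for 0.15 s.
2. the lid is fully shut, the bolt still drawn back (value of joint lid below 0.02 rad and value of joint bolt below 0.006 m), for 0.2 s.
3. the bolt is home (value of joint bolt above 0.016 m), for 0.2 s.
At the end, for the whole second after the job is handed in: The lid is shut (within 0.02 rad), the bolt is home (at least 16 of its 20 mm), the stay hangs down beside the box (past 2 rad) and the regulator lies where it lay (within 15 mm) (value of joint lid below 0.02 rad and value of joint bolt above 0.016 m and value of joint stay above 2 rad and distance of regulator_dut from where it was at the start of the episode below 0.015 m); the robot touches nothing.
It fails at once if the lid drops freely (faster than 3.5 rad/s) (velocity of joint lid below -3.5 rad/s).
It fails at once if the lid slams: within 0.25 rad of shut it closes faster than 1.8 rad/s (value of joint lid below 0.25 rad and velocity of joint lid below -1.8 rad/s).
It fails at once if the lid is lifted far above its propped position (past 0.9 rad) (value of joint lid above 0.9 rad).
It fails at once if the lid, the stay or the bolt is gripped or forced (more than 30 N) (contact force between the fingers and lid above 30 N or contact force between the fingers and stay above 30 N or contact force between the fingers and bolt above 30 N).
It fails at once if the regulator in the box or a bystander is moved more than 15 mm (distance of any of regulator_dut, regulator_spare, nut, screwdriver, bolt_old from where it was at the start of the episode above 0.015 m).
It also fails if it takes over 51 s, if anything falls off the work surface, if the arm or the gripper's body presses on something with over 40 N, if the wrist force passes 120 N, or if a joint passes its speed limit or range.

### The arm

A 6-joint arm with a two-finger parallel gripper is mounted at the origin on a cart in front of the work surface, level with it; the furniture and walls round the work are solid. World frame = base frame: x ahead of the robot, y to its left, z up, the work surface at z = 0. Lengths are in mm, angles in rad, forces in N, time in s.
With the tool pointing down it reaches from about 300 to 750 mm from the base axis. Payload 8.5 kg.
Tool frame: the origin (TCP) lies on the centre line of the jaws, within the pads' length; the fingertips stand 8 mm ahead of it and the grasp point (between the pads) lies 11 mm behind it; z points along the fingers, y is the line along which they close (so a half turn about z gives the same grasp; the last joint's range is limited). The gripper opens to 85 mm and grips with 20 to 120 N. Pads are 22 mm wide; open, the fingers measure 114 mm over their backs; the gripper's body (76 mm by 85 mm) begins 54 mm behind the grasp point. The pads swing forward as they close: fully open they stand 13 mm farther back than shut.
Start: joints at [0.917, 0.381, 1.297, -0, 1.464, -0.215], TCP at [233.659, 497.88, 239.322] pointing down, gripper open.
Joint ranges: [-3.11, 3.11], [-0.89, 2.33], [0.22, 2.48], [-1.42, 4.56], [0.17, 2.85], [-2.88, 2.88]. Speed limits (rad/s): [2.39, 2.39, 3.14, 3.14, 3.14, 3.14].

### API

Orientations are given as a unit quaternion [x, y, z, w].
In Python, from station import ctrl, imaging gives the robot as it stands. The module is installed in compiled form; this text tells all that it offers.
- The arm moves only by the tool arm_command, never from a script. Its argument "steps" is a list of rows, each an object of numbers: "tx", "ty", "tz": the shift along the world's x, y, z each as a share of 0.5 m, from -1 to 1; "ax", "ay", "az": the turn, a rotation vector about the world's x, y, z each as a share of 90 degrees, from -1 to 1; "grip": the closure, from 0 (fully open) to 1 (shut). In form: [{"tx": .., "ty": .., "tz": .., "ax": .., "ay": .., "az": .., "grip": ..}, ...]. A call has 1 to 20 rows; each row shifts and turns the commanded pose from where the row before left it; what a row does not reach is not made up. A row lasts 1/10 s, in which the tool goes at most 50 mm and 8.59 degrees, less where a joint would pass 70% of its speed; a pose out of reach is approached as far as the arm can. A call with a number of a shift or a turn outside -1 to 1 is refused whole. A call with a gripper value outside its range is refused whole. The fingers move at their own pace and stop on an object; the grip force is fixed at half the most. Time passes only in rows, so rows that do not move let the fingers close. It gives the time, the measured TCP pose, the force, the opening and the grip force at its end, in the units of the state.
- ctrl.read_state(): the state, without advancing time (a new reading comes with each control period).
- imaging.read_camera(name): name is "scene" or "top" or "wrist"; returns a dict with "frame" (384x512x3 uint8, blue, green, red), "mtx" (3x3 intrinsics, pixels), "R" (3x3) and "t" (3): a world point X has camera coordinates R X + t; the wrist camera has in their place "hand_eye" (4x4, takes a point from camera to tool coordinates, whose origin is the TCP and whose axes are the flange's). Camera axes: x right, y down, z forward; pixel columns grow to the right and rows downward; lengths in mm; the calibration is good to about 2 mm. A picture is of the moment at which its call begins: read the wrist's pose just before it. There is no depth.
- ctrl.close_job(): hands the job in; it is judged then, once.
The state is a dict: "clock": time; "q": joint angles; "joint_velocities": joint speeds; "effort": joint torques, N m; "tcp_pos": TCP position; "tool_rot": TCP orientation; "ft_force": force on the tool from outside, world axes, zero at the start; "ft_torque": the same for the moment, N m; "width": finger opening in mm; "grasp_force": force on a finger pad.
Only numpy, scipy, OpenCV 4.12 (cv2) and the standard library are available. Lean on these libraries where they do the work, as an engineer would, in place of code of your own. Each camera call takes 0.05 s, during which the arm holds its last target. There are 200 camera calls.

## Working session

There is one attempt and no reset: what is moved stays moved. The work goes in short steps, Python scripts to look and compute and a tool call to move; the robot and the scene stay as the last step left them, time stands still between calls to the robot, and variables do not carry over. Pictures are saved under pics/ and viewed, at most 10 in all, crops included, and the job is handed in when it is done.

Besides the shell and the picture viewer there is one more tool, called after "Call:" as name(argument=value, ...), one argument or row to a line, values as JSON. arm_command: Moves the arm, as the interface text tells. Its arguments: {"type":"object","properties":{"steps":{"type":"array","items":{"type":"object","properties":{"tx":{"type":"number"},"ty":{"type":"number"},"tz":{"type":"number"},"ax":{"type":"number"},"ay":{"type":"number"},"az":{"type":"number"},"grip":{"type":"number"}}}}},"required":["steps"]}

```bash
mkdir -p pics
python3 - <<'E'
from station import ctrl, imaging
import cv2
s=ctrl.read_state(); print({k:s[k] for k in('clock','tcp_pos','tool_rot','ft_force','width')})
for n in('scene','top'):
    c=imaging.read_camera(n); cv2.imwrite(f'pics/{n}0.png',cv2.resize(c['frame'],(800,600),interpolation=cv2.INTER_CUBIC)); print(n,c['mtx'],c['R'],c['t'])
E
```

```text
{'clock': 0.0, 'tcp_pos': array([233.50426523, 497.65697364, 238.69679368]), 'tool_rot': array([ 2.17628626e-01,  9.76031364e-01, -6.84016323e-04, -3.00689698e-04]), 'ft_force': array([ 0.17565864,  0.49050494, -0.26532974]), 'width': 85.17068129314984}
scene [[417.53149115   0.         250.04746075]
 [  0.         417.53149115 195.12903921]
 [  0.           0.           1.        ]] [[-0.68760438 -0.72598903  0.0118381 ]
 [-0.55164595  0.51173927 -0.65864229]
 [ 0.47210906 -0.45941577 -0.75236307]] [518.32591884 322.09359289 826.73743478]
top [[433.76638816   0.         248.64311933]
 [  0.         433.76638816 193.09399508]
 [  0.           0.           1.        ]] [[ 0.00353258 -0.99998311  0.00461556]
 [-0.97839395 -0.00441038 -0.20670226]
 [ 0.20671912 -0.00378564 -0.97839301]] [190.75807952 584.1028627  896.21324634]
```

View pics/scene0.png

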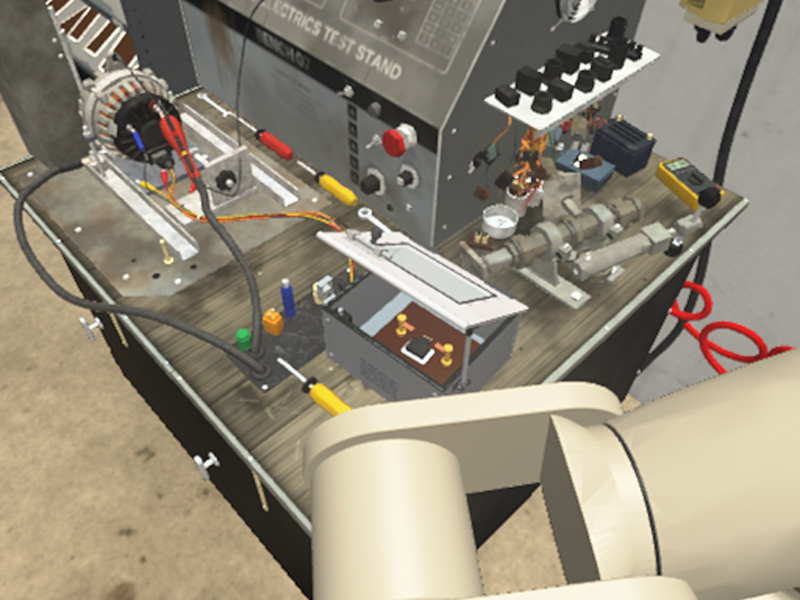

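View pics/top0.png

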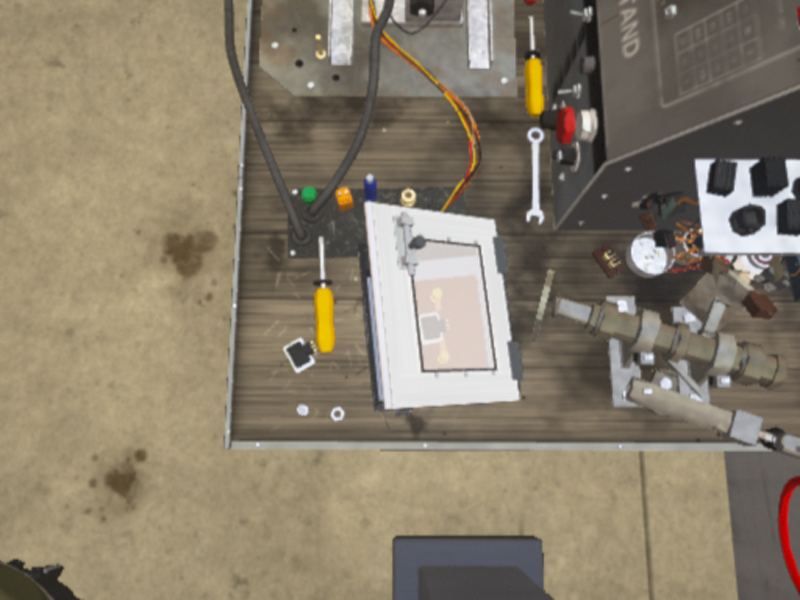

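The top view shows the lid with corners at (366,202), (495,220), (520,401) and (383,409) in 800 px coordinates. The screwdriver, spare regulator and two nut-like items lie to its left. In the scene view the lid's corners are at about (318,235), (470,328) and (527,308), and the stay is at (466,330–390). I'll fit the box pose to these points and check it with an overlay.

```bash
cat > h.py <<'E'
import numpy as np, cv2
from scipy.optimize import least_squares
def lid(d,y,h,a): return np.array([95-d*np.cos(a)+h*np.sin(a), y, 125+d*np.sin(a)+h*np.cos(a)])
def toW(P,p): # p=x,y,yaw
    c,s=np.cos(p[2]),np.sin(p[2]); return np.array([p[0]+c*P[0]-s*P[1],p[1]+s*P[0]+c*P[1],P[2]])
def proj(c,X): v=c['mtx']@(c['R']@X+c['t']); return v[:2]/v[2]
def wire(a):
    L=[]
    b=[(-95,-110),(95,-110),(95,110),(-95,110)]
    for i in range(4):
        p,q=b[i],b[(i+1)%4]; L+=[((*p,125),(*q,125)),((*p,0),(*q,0)),((*p,0),(*p,125))]
    c=[(0,-120),(215,-120),(215,120),(0,120)]
    for i in range(4): L.append((lid(*c[i],6,a),lid(*c[(i+1)%4],6,a)))
    L.append(((-58,-116,108),(-58,-116,224)))
    k=lid(165,66,30,a); L.append((lid(165,66,6,a),k))
    return L
E
python3 - <<'E'
from h import *
from station import imaging
C={n:imaging.read_camera(n) for n in('scene','top')}
obs=[('top',(0,120),(495,220)),('top',(0,-120),(520,401)),('top',(215,-120),(383,409)),('top',(215,120),(366,202)),
('scene',(215,120),(318,235)),('scene',(215,-120),(470,328)),('scene',(0,-120),(527,308))]
def f(p): return np.concatenate([proj(C[n],toW(lid(*dy,6,p[3]),p))-np.array(o)/1.5625 for n,dy,o in obs])
r=least_squares(f,[500,0,-1.5,.6]); print(r.x, r.fun.round(1)); p=r.x; np.save('p.npy',p)
ims=[]
for n,(x,y,w,h) in {'scene':(195,130,150,135),'top':(215,110,150,135)}.items():
    c=C[n]; im=cv2.resize(c['frame'][y:y+h,x:x+w],None,fx=5.3,fy=5.3,interpolation=cv2.INTER_CUBIC) ; im=cv2.resize(im,(795,595))
    sx,sy=795/w,595/h; cv2.imwrite(f'pics/{n}raw.png',im)
    for A,B in wire(p[3]):
        a,b=[((proj(c,toW(np.array(Q),p))-[x,y]+.5)*[sx,sy]).astype(int) for Q in (A,B)]
        cv2.line(im,tuple(map(int,a)),tuple(map(int,b)),(0,0,255),1)
    cv2.imwrite(f'pics/{n}ov.png',im)
E
```

```text
[549.67923353 134.52246835  -1.46159458   0.61049038] [ 0.5  0.8  1.2 -0.2  0.4  1.  -2.5 -0.  -1.  -1.7 -2.  -1.2  2.6  0.4]
```

View pics/sceneov.png

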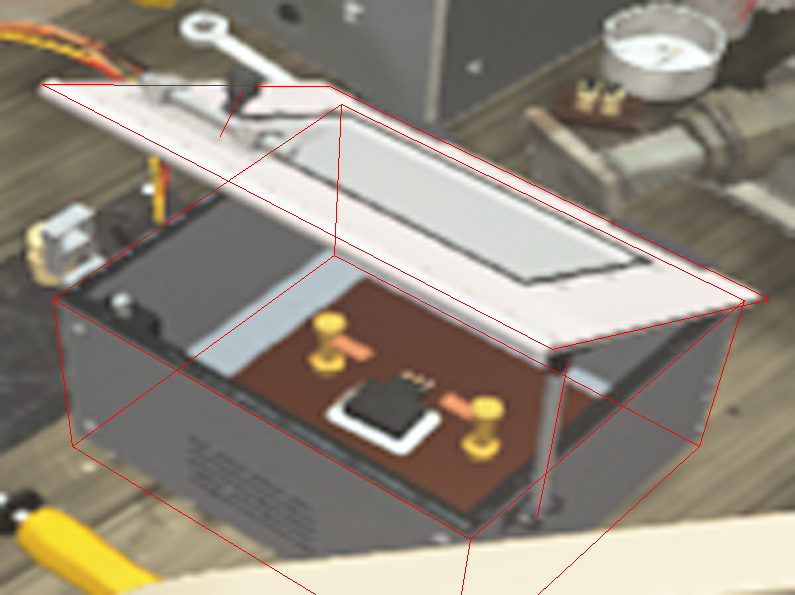

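View pics/topov.png

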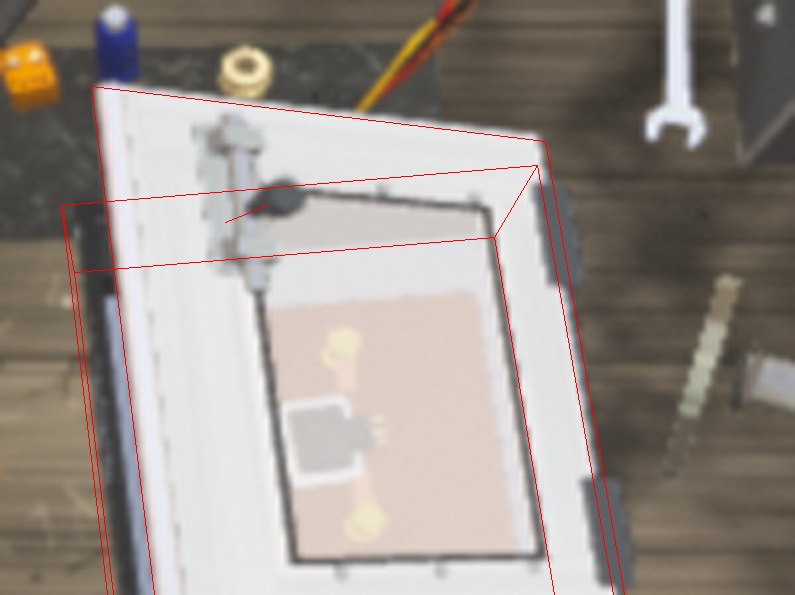

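Run:
```python
from h import *
from station import imaging
C={n:imaging.read_camera(n) for n in('scene','top')}
O={'scene':(195,130),'top':(215,110)}
L=lambda d,y,h:(lambda a:lid(d,y,h,a)); B=lambda *v:(lambda a:np.array(v,float))
obs=[('scene',L(215,120,8),(42,86)),('scene',L(215,-120,8),(550,350)),('scene',L(0,-120,6),(768,298)),('scene',L(0,120,6),(332,86)),
('scene',B(-95,110,125),(62,294)),('scene',B(-95,-110,125),(470,530)),('scene',B(-58,-116,108),(527,517)),('scene',L(185,-113,0),(558,356)),
('scene',L(165,66,30),(240,92)),('top',L(165,66,30),(283,199)),('top',L(215,120,8),(95,88)),('top',L(0,120,6),(544,140)),('top',B(-95,110,125),(74,207))]
obs2=[('top',L(0,-120,6),(520,401)),('top',L(215,-120,8),(383,409))]
def uv(n,o): return np.array([O[n][0]+o[0]/5.3-.5,O[n][1]+o[1]/4.407-.5])
A=[(n,g,uv(n,o)) for n,g,o in obs]+[(n,g,np.array(o)/1.5625-.3) for n,g,o in obs2]
def f(p): return np.concatenate([proj(C[n],toW(g(p[3]),p))-o for n,g,o in A])
r=least_squares(f,[550,134,-1.46,.6],loss='soft_l1'); p=r.x;print(p);print(f(p).reshape(-1,2).round(1)); np.save('p.npy',p)
for nm,P in dict(staybase=(-58,-116,108),staytop=lid(185,-113,0,p[3]),lipmid=lid(210,0,3,p[3]),lipnear=lid(210,-120,3,p[3]),lipfar=lid(210,120,3,p[3]),knob_shut=lid(165,66,30,0),lip_shut=lid(210,0,3,0),boxfn=(-95,-110,125),boxff=(-95,110,125)).items(): print(nm,toW(np.array(P),p).round(1))
# bystanders in top at z=10
c=C['top']
for nm,u,z in(('spare',(300,355),10),('nutA',(303,409),5),('nutB',(337,413),5),('drvtip',(321,237),10),('drvend',(325,350),10),('bolt_old?',(408,197),20),('green',(309,194),20),('blue',(370,185),30),('orange',(343,197),10)):
    d=c['R'].T@np.linalg.inv(c['mtx'])@[u[0]/1.5625,u[1]/1.5625,1]; o=-c['R'].T@c['t']; print(nm,(o+d*(z-o[2])/d[2]).round())
```

```text
[550.83386927 133.13838088  -1.47075352   0.59135974]
[[ 0.  -0.4]
 [-0.6  0.2]
 [ 0.6  0.3]
 [ 0.2 -0.4]
 [-1.5  0.2]
 [-0.4  1.4]
 [ 1.5 -0.7]
 [ 0.2 -1.5]
 [ 0.2  0.2]
 [-3.1  1.3]
 [-0.1 -0.9]
 [ 1.4  0.2]
 [-1.3 -1.4]
 [ 1.7 -0. ]
 [ 0.1  0.4]]
staybase [429.6 179.3 108. ]
staytop [432.5 180.1 228.1]
lipmid [543.1 210.4 244.6]
lipnear [423.7 198.4 244.6]
lipfar [662.5 222.4 244.6]
knob_shut [609.5 209.4 155. ]
lip_shut [539.3 247.6 128. ]
boxfn [431.9 216.7 125. ]
boxff [650.8 238.6 125. ]
spare [514. 322.  10.]
nutA [436. 316.   5.]
nutB [430. 267.   5.]
drvtip [694. 296.  10.]
drvend [521. 286.  10.]
bolt_old? [755. 164.  20.]
green [759. 315.  20.]
blue [770. 222.  30.]
orange [758. 263.  10.]
```

```bash
cat >> h.py <<'E'
from scipy.spatial.transform import Rotation as Ro
def axes(p,tilt=45):
    f=-np.array([np.cos(p[2]),np.sin(p[2]),0]); e=np.array([-np.sin(p[2]),np.cos(p[2]),0]); t=np.radians(tilt)
    z=-f*np.sin(t)-np.array([0,0,np.cos(t)]); return f,e,z
def contact(p,a,rb=5): # bead centre & touch point of 45 deg surface, box (front from hinge, z)
    return 
def tcp(p,a,s,gap,yb,th=11):
    """TCP for lid angle a, tip s mm beyond the touch point, gap to the bead, box y yb"""
    f,e,z=axes(p); n=(-f+np.array([0,0,1]))/2**.5  # from finger to the lid
    L=toW(lid(210,yb,3,a),p); return L-n*(5+gap+th)+z*(s-8)
E
python3 - <<'E'
from h import *
from station import ctrl
p=np.load('p.npy'); f,e,z=axes(p); s=ctrl.read_state(); R0=Ro.from_quat(s['tool_rot'])
for sg in(1,-1):
    y=sg*e; R=Ro.from_matrix(np.array([np.cross(y,z),y,z]).T); rv=(R*R0.inv()).as_rotvec(); print(sg,R.as_quat(),rv*2/np.pi,np.degrees(np.linalg.norm(rv)))
print('f',f,'e',e,'z',z)
for nm,a,sx,g,yb in(('pre',p[3],-60,15,-60),('pre2',p[3],-15,12,-60),('in',p[3],50,12,-60),('touch',p[3],50,0,-60),('push',p[3],50,0,-112),('shut',0,15,0,-100)): print(nm,tcp(p,a,sx,g,yb).round(1))
print(s['tcp_pos'])
E
```

```text
1 [ 0.61979992  0.68512878 -0.25672953  0.28378963] [-0.42581596 -0.30179667 -0.62154995] 73.04567655693356
-1 [ 0.68512878 -0.61979992  0.28378963  0.25672953] [-0.34684701  0.49047722  1.26149991] 125.75073580008804
f [-0.09987601  0.99499989 -0.        ] e [0.99499989 0.09987601 0.        ] z [ 0.070623   -0.70357117 -0.70710678]
pre [476.4 274.1 270.7]
pre2 [479.8 240.3 241. ]
in [484.4 194.6 195.1]
touch [485.2 186.1 203.6]
push [433.5 180.9 203.6]
shut [439.2 243.9 111.7]
[233.60677774 497.82054251 239.12912911]
```

Call:
arm_command(
  steps=[
    {"tx": 0.02,"ty": -0.01,"tz": 0.012,"ax": -0.0426,"ay": -0.0302,"az": -0.0622,"grip": 1},
    {"tx": 0.02,"ty": -0.01,"tz": 0.012,"ax": -0.0426,"ay": -0.0302,"az": -0.0622,"grip": 1},
    {"tx": 0.02,"ty": -0.01,"tz": 0.012,"ax": -0.0426,"ay": -0.0302,"az": -0.0622,"grip": 1},
    {"tx": 0.02,"ty": -0.01,"tz": 0.012,"ax": -0.0426,"ay": -0.0302,"az": -0.0622,"grip": 1},
    {"tx": 0.02,"ty": -0.01,"tz": 0.012,"ax": -0.0426,"ay": -0.0302,"az": -0.0622,"grip": 1},
    {"tx": 0.02,"ty": -0.01,"tz": 0.012,"ax": -0.0426,"ay": -0.0302,"az": -0.0622,"grip": 1},
    {"tx": 0.02,"ty": -0.01,"tz": 0.012,"ax": -0.0426,"ay": -0.0302,"az": -0.0622,"grip": 1},
    {"tx": 0.02,"ty": -0.01,"tz": 0.012,"ax": -0.0426,"ay": -0.0302,"az": -0.0622,"grip": 1},
    {"tx": 0.02,"ty": -0.01,"tz": 0.012,"ax": -0.0426,"ay": -0.0302,"az": -0.0622,"grip": 1},
    {"tx": 0.02,"ty": -0.01,"tz": 0.012,"ax": -0.0426,"ay": -0.0302,"az": -0.0622,"grip": 1},
    {"grip": 1},
  ],
)

```text
invalid input
```

Call:
arm_command(
  steps=[
    {"tx": 0.02,"ty": -0.01,"tz": 0.012,"ax": -0.0426,"ay": -0.0302,"az": -0.0622,"grip": 1},
    {"tx": 0.02,"ty": -0.01,"tz": 0.012,"ax": -0.0426,"ay": -0.0302,"az": -0.0622,"grip": 1},
    {"tx": 0.02,"ty": -0.01,"tz": 0.012,"ax": -0.0426,"ay": -0.0302,"az": -0.0622,"grip": 1},
    {"tx": 0.02,"ty": -0.01,"tz": 0.012,"ax": -0.0426,"ay": -0.0302,"az": -0.0622,"grip": 1},
    {"tx": 0.02,"ty": -0.01,"tz": 0.012,"ax": -0.0426,"ay": -0.0302,"az": -0.0622,"grip": 1},
    {"tx": 0.02,"ty": -0.01,"tz": 0.012,"ax": -0.0426,"ay": -0.0302,"az": -0.0622,"grip": 1},
    {"tx": 0.02,"ty": -0.01,"tz": 0.012,"ax": -0.0426,"ay": -0.0302,"az": -0.0622,"grip": 1},
    {"tx": 0.02,"ty": -0.01,"tz": 0.012,"ax": -0.0426,"ay": -0.0302,"az": -0.0622,"grip": 1},
    {"tx": 0.02,"ty": -0.01,"tz": 0.012,"ax": -0.0426,"ay": -0.0302,"az": -0.0622,"grip": 1},
    {"tx": 0.02,"ty": -0.01,"tz": 0.012,"ax": -0.0426,"ay": -0.0302,"az": -0.0622,"grip": 1},
    {"tx": 0,"ty": 0,"tz": 0,"ax": 0,"ay": 0,"az": 0,"grip": 1},
  ],
)

```text
clock: 1.4
tcp_pos: [334.9, 448.0, 297.8]
tool_rot: [0.62, 0.684, -0.258, 0.284]
ft_force: [0.3, -0.3, -0.5]
width: -0.3
grasp_force: 0.0
```

Call:
arm_command(
  steps=[
    {"tx": 0.0354,"ty": -0.0435,"tz": -0.0068,"ax": 0,"ay": 0,"az": 0,"grip": 1},
    {"tx": 0.0354,"ty": -0.0435,"tz": -0.0068,"ax": 0,"ay": 0,"az": 0,"grip": 1},
    {"tx": 0.0354,"ty": -0.0435,"tz": -0.0068,"ax": 0,"ay": 0,"az": 0,"grip": 1},
    {"tx": 0.0354,"ty": -0.0435,"tz": -0.0068,"ax": 0,"ay": 0,"az": 0,"grip": 1},
    {"tx": 0.0354,"ty": -0.0435,"tz": -0.0068,"ax": 0,"ay": 0,"az": 0,"grip": 1},
    {"tx": 0.0354,"ty": -0.0435,"tz": -0.0068,"ax": 0,"ay": 0,"az": 0,"grip": 1},
    {"tx": 0.0354,"ty": -0.0435,"tz": -0.0068,"ax": 0,"ay": 0,"az": 0,"grip": 1},
    {"tx": 0.0354,"ty": -0.0435,"tz": -0.0068,"ax": 0,"ay": 0,"az": 0,"grip": 1},
    {"tx": 0,"ty": 0,"tz": 0,"ax": 0,"ay": 0,"az": 0,"grip": 1},
  ],
)

```text
clock: 2.3
tcp_pos: [476.1, 272.0, 271.8]
tool_rot: [0.62, 0.685, -0.257, 0.283]
ft_force: [0.2, 0.3, -0.4]
width: -0.0
grasp_force: 0.0
```

Run:
```python
from h import *
from station import ctrl,imaging
s=ctrl.read_state(); print(s['tcp_pos'],s['q'],s['ft_force'])
p=np.load('p.npy'); R=Ro.from_quat(s['tool_rot']).as_matrix()
c=imaging.read_camera('wrist'); im=cv2.resize(c['frame'],(800,600),interpolation=cv2.INTER_CUBIC); H=c['hand_eye']
for A,B in wire(p[3])+[(lid(210,-120,3,p[3]),lid(210,120,3,p[3]))]:
    q=[]
    for Q in(A,B):
        v=np.linalg.inv(H)@np.r_[R.T@(toW(np.array(Q),p)-s['tcp_pos']),1]; q.append(v[:3])
    if min(q[0][2],q[1][2])<20: continue
    q=[c['mtx']@v/v[2]*1.5625 for v in q]; cv2.line(im,*[tuple(int(t) for t in v[:2]) for v in q],(0,0,255),1)
cv2.imwrite('pics/w1.png',im)
cv2.imwrite('pics/w1s.png',cv2.resize(imaging.read_camera('scene')['frame'][90:300,130:410],(800,600),interpolation=cv2.INTER_CUBIC))
```

```text
[476.06491282 271.9571185  271.81980735] [ 0.58841329  0.56950107  1.09087006 -0.70345868  1.8414546   0.42167952] [ 0.1969756   0.27921815 -0.36154764]
```

View pics/w1.png

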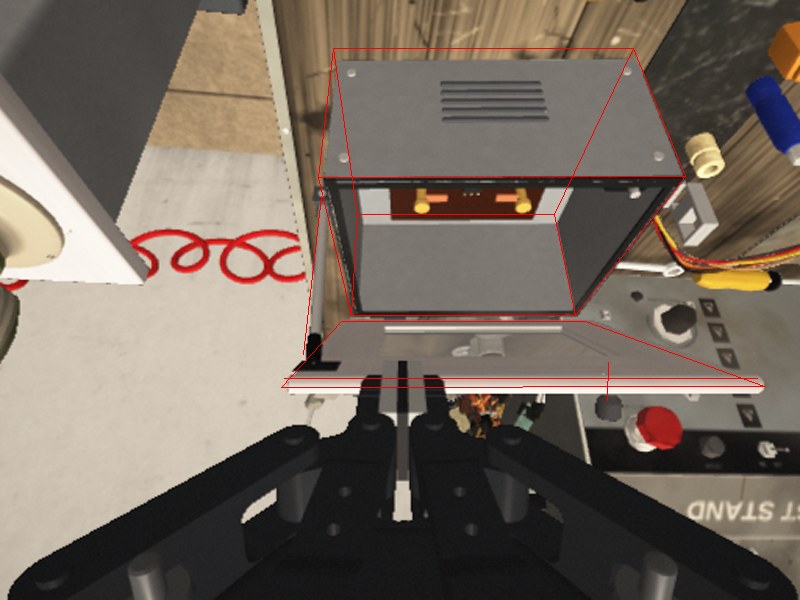

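The wrist overlay agrees to a few mm. The stay is at (313–320, 190–350) and the lip is at row 386, with the finger clear of both. Inserting along the tool axis next.

Call:
arm_command(
  steps=[
    {"tx": 0.002,"ty": -0.0194,"tz": -0.0194,"ax": 0,"ay": 0,"az": 0,"grip": 1},
    {"tx": 0.002,"ty": -0.0194,"tz": -0.0194,"ax": 0,"ay": 0,"az": 0,"grip": 1},
    {"tx": 0.002,"ty": -0.0194,"tz": -0.0194,"ax": 0,"ay": 0,"az": 0,"grip": 1},
    {"tx": 0.002,"ty": -0.0194,"tz": -0.0194,"ax": 0,"ay": 0,"az": 0,"grip": 1},
    {"tx": 0.002,"ty": -0.0194,"tz": -0.0194,"ax": 0,"ay": 0,"az": 0,"grip": 1},
    {"tx": 0.002,"ty": -0.0194,"tz": -0.0194,"ax": 0,"ay": 0,"az": 0,"grip": 1},
    {"tx": 0.002,"ty": -0.0194,"tz": -0.0194,"ax": 0,"ay": 0,"az": 0,"grip": 1},
    {"tx": 0.002,"ty": -0.0194,"tz": -0.0194,"ax": 0,"ay": 0,"az": 0,"grip": 1},
    {"tx": 0,"ty": 0,"tz": 0,"ax": 0,"ay": 0,"az": 0,"grip": 1},
  ],
)

```text
clock: 3.3
tcp_pos: [482.3, 196.6, 193.8]
tool_rot: [0.619, 0.686, -0.257, 0.283]
ft_force: [0.1, -0.7, -0.2]
width: -0.0
grasp_force: 0.0
```

Call:
arm_command(
  steps=[
    {"tx": 0.0007,"ty": -0.007,"tz": 0.007,"ax": 0,"ay": 0,"az": 0,"grip": 1},
    {"tx": 0.0007,"ty": -0.007,"tz": 0.007,"ax": 0,"ay": 0,"az": 0,"grip": 1},
    {"tx": 0,"ty": 0,"tz": 0,"ax": 0,"ay": 0,"az": 0,"grip": 1},
  ],
)

```text
clock: 3.6
tcp_pos: [484.1, 189.5, 202.7]
tool_rot: [0.62, 0.685, -0.256, 0.285]
ft_force: [-1.1, 0.1, -0.3]
width: 0.0
grasp_force: 0.0
```

Call:
arm_command(
  steps=[
    {"tx": 0.0003,"ty": -0.003,"tz": 0.003,"ax": 0,"ay": 0,"az": 0,"grip": 1},
    {"tx": 0.0003,"ty": -0.003,"tz": 0.003,"ax": 0,"ay": 0,"az": 0,"grip": 1},
    {"tx": 0,"ty": 0,"tz": 0,"ax": 0,"ay": 0,"az": 0,"grip": 1},
  ],
)

```text
clock: 3.9
tcp_pos: [484.3, 186.2, 204.8]
tool_rot: [0.62, 0.685, -0.257, 0.284]
ft_force: [-0.8, 0.2, -0.1]
width: 0.1
grasp_force: 0.0
```

Call:
arm_command(
  steps=[
    {"tx": 0.0002,"ty": -0.003,"tz": 0.003,"ax": 0,"ay": 0,"az": 0,"grip": 1},
    {"tx": 0.0002,"ty": -0.003,"tz": 0.003,"ax": 0,"ay": 0,"az": 0,"grip": 1},
    {"tx": 0,"ty": 0,"tz": 0,"ax": 0,"ay": 0,"az": 0,"grip": 1},
  ],
)

```text
clock: 4.2
tcp_pos: [484.5, 183.3, 207.6]
tool_rot: [0.62, 0.685, -0.257, 0.284]
ft_force: [0.5, 1.0, -1.3]
width: 0.1
grasp_force: 0.0
```

Run:
```python
from station import ctrl,imaging
import cv2
for i in range(3):
    c=imaging.read_camera('wrist'); print(ctrl.read_state()['ft_force'])
cv2.imwrite('pics/w2.png',cv2.resize(c['frame'],(800,600),interpolation=cv2.INTER_CUBIC))
```

```text
[-1.11102861  2.25979467 -1.43489661]
[-0.92364294  2.1751968  -1.05918344]
[ 0.27977062  2.2225473  -1.32040628]
```

View pics/w2.png

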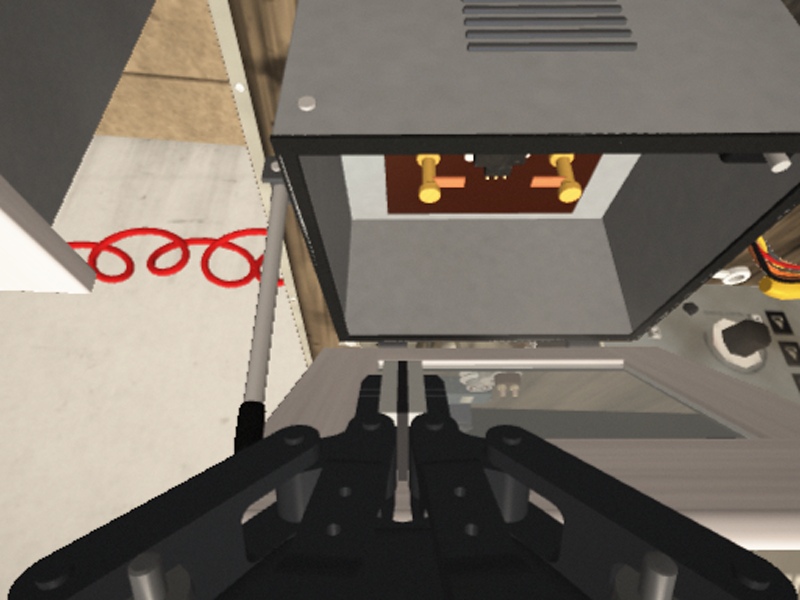

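Contact is about 2.5 N, so the lid now rests on the finger. Sliding sideways towards the stay.

Call:
arm_command(
  steps=[
    {"tx": -0.008,"ty": -0.0008,"tz": 0,"ax": 0,"ay": 0,"az": 0,"grip": 1},
    {"tx": -0.008,"ty": -0.0008,"tz": 0,"ax": 0,"ay": 0,"az": 0,"grip": 1},
    {"tx": -0.008,"ty": -0.0008,"tz": 0,"ax": 0,"ay": 0,"az": 0,"grip": 1},
    {"tx": -0.008,"ty": -0.0008,"tz": 0,"ax": 0,"ay": 0,"az": 0,"grip": 1},
    {"tx": 0,"ty": 0,"tz": 0,"ax": 0,"ay": 0,"az": 0,"grip": 1},
  ],
)

```text
clock: 4.85
tcp_pos: [467.7, 181.6, 207.6]
tool_rot: [0.62, 0.685, -0.257, 0.284]
ft_force: [-0.9, 1.9, -1.4]
width: 0.6
grasp_force: 0.0
```

Call:
arm_command(
  steps=[
    {"tx": -0.006,"ty": -0.0006,"tz": 0,"ax": 0,"ay": 0,"az": 0,"grip": 1},
    {"tx": -0.006,"ty": -0.0006,"tz": 0,"ax": 0,"ay": 0,"az": 0,"grip": 1},
    {"tx": 0,"ty": 0,"tz": 0,"ax": 0,"ay": 0,"az": 0,"grip": 1},
  ],
)

```text
clock: 5.15
tcp_pos: [462.0, 181.0, 207.5]
tool_rot: [0.62, 0.685, -0.257, 0.284]
ft_force: [-1.3, 1.9, -1.1]
width: -0.3
grasp_force: 0.0
```

Run:
```python
from station import ctrl,imaging
import cv2
for i in range(3):
    c=imaging.read_camera('wrist'); print(ctrl.read_state()['ft_force'])
cv2.imwrite('pics/w3.png',cv2.resize(c['frame'],(800,600),interpolation=cv2.INTER_CUBIC))
```

```text
[-0.678583    1.2965479  -0.74855946]
[-0.23628082  1.92652902 -1.31774416]
[-0.32635774  0.75616613 -1.32893361]
```

View pics/w3.png

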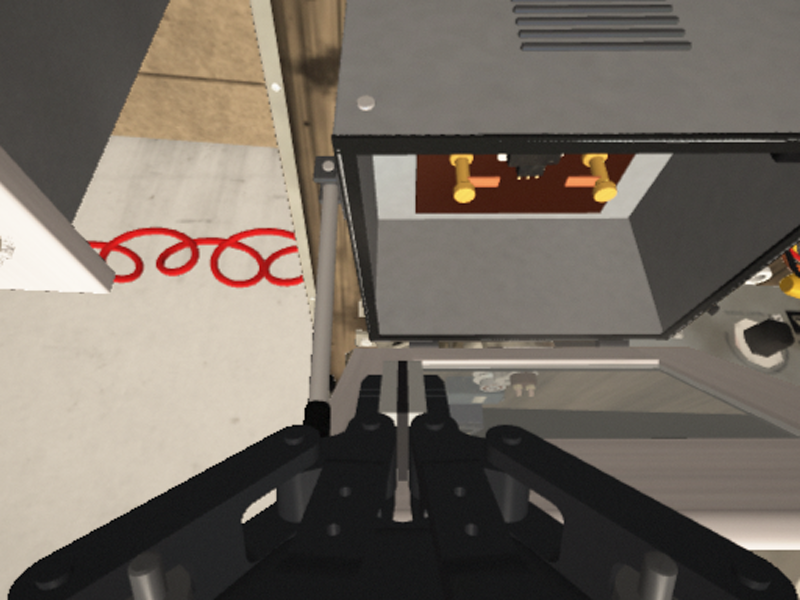

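Call:
arm_command(
  steps=[
    {"tx": -0.006,"ty": -0.0006,"tz": 0,"ax": 0,"ay": 0,"az": 0,"grip": 1},
    {"tx": -0.006,"ty": -0.0006,"tz": 0,"ax": 0,"ay": 0,"az": 0,"grip": 1},
    {"tx": -0.006,"ty": -0.0006,"tz": 0,"ax": 0,"ay": 0,"az": 0,"grip": 1},
    {"tx": 0,"ty": 0,"tz": 0,"ax": 0,"ay": 0,"az": 0,"grip": 1},
  ],
)

```text
clock: 5.7
tcp_pos: [452.9, 180.1, 207.6]
tool_rot: [0.62, 0.685, -0.257, 0.284]
ft_force: [-0.9, 1.1, -2.1]
width: -0.4
grasp_force: 0.0
```

Call:
arm_command(
  steps=[
    {"tx": -0.006,"ty": -0.0006,"tz": 0,"ax": 0,"ay": 0,"az": 0,"grip": 1},
    {"tx": -0.006,"ty": -0.0006,"tz": 0,"ax": 0,"ay": 0,"az": 0,"grip": 1},
    {"tx": 0,"ty": 0,"tz": 0,"ax": 0,"ay": 0,"az": 0,"grip": 1},
  ],
)

```text
clock: 6.0
tcp_pos: [447.0, 179.5, 207.5]
tool_rot: [0.62, 0.685, -0.257, 0.284]
ft_force: [-0.3, 1.6, -0.7]
width: -0.3
grasp_force: 0.0
```

Call:
arm_command(
  steps=[
    {"tx": -0.006,"ty": -0.0006,"tz": 0,"ax": 0,"ay": 0,"az": 0,"grip": 1},
    {"tx": -0.006,"ty": -0.0006,"tz": 0,"ax": 0,"ay": 0,"az": 0,"grip": 1},
    {"tx": 0,"ty": 0,"tz": 0,"ax": 0,"ay": 0,"az": 0,"grip": 1},
  ],
)

```text
clock: 6.3
tcp_pos: [441.0, 178.9, 207.5]
tool_rot: [0.62, 0.685, -0.257, 0.284]
ft_force: [-0.7, 1.8, -1.2]
width: -0.2
grasp_force: 0.0
```

Run:
```python
from station import ctrl,imaging
import cv2
for i in range(2):
    c=imaging.read_camera('wrist'); print(ctrl.read_state()['ft_force'])
cv2.imwrite('pics/w4.png',cv2.resize(c['frame'],(800,600),interpolation=cv2.INTER_CUBIC))
```

```text
[ 0.14527269  0.99361374 -1.25229586]
[-1.51077319  1.02280533 -1.23986589]
```

View pics/w4.png

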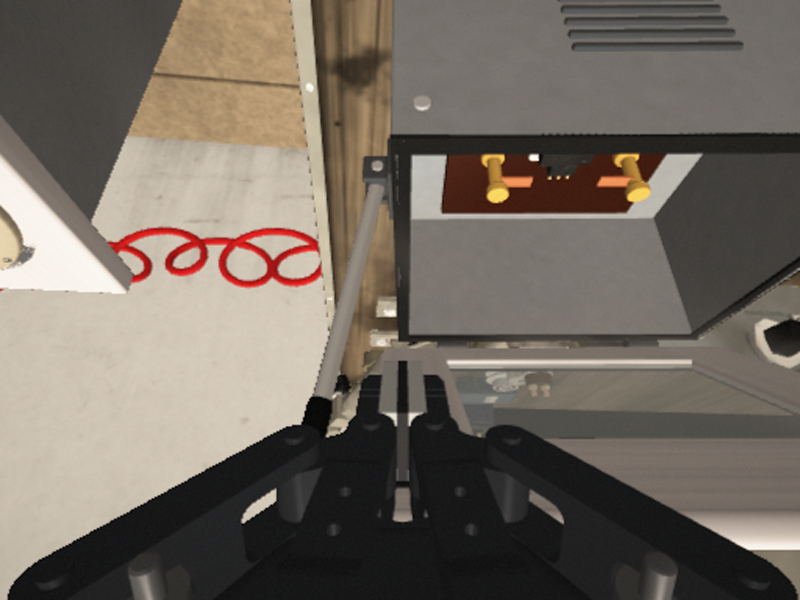

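The stay has tilted off upright, leaning at (375,190)→(318,420), and the lid is still held. I'll wait to see whether it falls.

Call:
arm_command(
  steps=[
    {"tx": -0.005,"ty": -0.0005,"tz": 0,"ax": 0,"ay": 0,"az": 0,"grip": 1},
    {"tx": 0,"ty": 0,"tz": 0,"ax": 0,"ay": 0,"az": 0,"grip": 1},
    {"tx": 0,"ty": 0,"tz": 0,"ax": 0,"ay": 0,"az": 0,"grip": 1},
    {"tx": 0,"ty": 0,"tz": 0,"ax": 0,"ay": 0,"az": 0,"grip": 1},
    {"tx": 0,"ty": 0,"tz": 0,"ax": 0,"ay": 0,"az": 0,"grip": 1},
  ],
)

```text
clock: 6.9
tcp_pos: [438.9, 178.7, 207.5]
tool_rot: [0.62, 0.685, -0.257, 0.284]
ft_force: [-1.5, 0.9, -2.0]
width: 0.5
grasp_force: 0.0
```

Run:
```python
from station import ctrl,imaging
import cv2
for i in range(2):
    c=imaging.read_camera('wrist'); print(ctrl.read_state()['ft_force'])
cv2.imwrite('pics/w5.png',cv2.resize(c['frame'],(800,600),interpolation=cv2.INTER_CUBIC))
```

```text
[-0.99617355  1.68461513 -2.00112888]
[-1.67497538  0.71200976 -2.03694068]
```

View pics/w5.png

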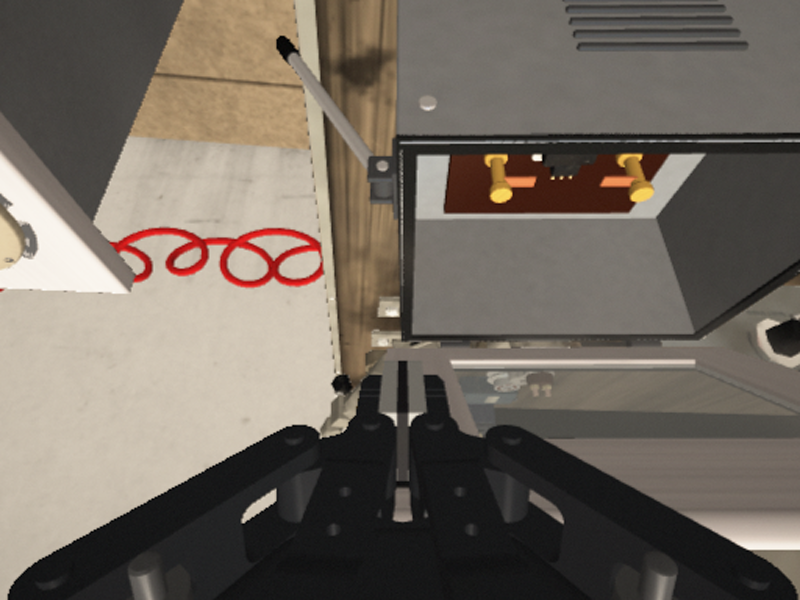

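The stay is down, hanging at (380,170)→(285,45), and the lid is held on the finger. I'll draw the tip back and move it inward along the lip.

Call:
arm_command(
  steps=[
    {"tx": 0.0035,"ty": 0.005,"tz": 0.0047,"ax": 0,"ay": 0,"az": 0,"grip": 1},
    {"tx": 0.0035,"ty": 0.005,"tz": 0.0047,"ax": 0,"ay": 0,"az": 0,"grip": 1},
    {"tx": 0.0035,"ty": 0.005,"tz": 0.0047,"ax": 0,"ay": 0,"az": 0,"grip": 1},
    {"tx": 0.0035,"ty": 0.005,"tz": 0.0047,"ax": 0,"ay": 0,"az": 0,"grip": 1},
    {"tx": 0.0035,"ty": 0.005,"tz": 0.0047,"ax": 0,"ay": 0,"az": 0,"grip": 1},
    {"tx": 0.0035,"ty": 0.005,"tz": 0.0047,"ax": 0,"ay": 0,"az": 0,"grip": 1},
    {"tx": 0.0035,"ty": 0.005,"tz": 0.0047,"ax": 0,"ay": 0,"az": 0,"grip": 1},
    {"tx": 0.0035,"ty": 0.005,"tz": 0.0047,"ax": 0,"ay": 0,"az": 0,"grip": 1},
    {"tx": 0.0035,"ty": 0.005,"tz": 0.0047,"ax": 0,"ay": 0,"az": 0,"grip": 1},
    {"tx": 0,"ty": 0,"tz": 0,"ax": 0,"ay": 0,"az": 0,"grip": 1},
  ],
)

```text
clock: 8.0
tcp_pos: [455.1, 201.6, 229.0]
tool_rot: [0.62, 0.685, -0.256, 0.284]
ft_force: [0.9, 3.6, -1.5]
width: 0.0
grasp_force: 1.3
```

Run:
```python
from h import *
from station import ctrl,imaging
for i in range(4): print(ctrl.read_state()['ft_force']); c=imaging.read_camera('wrist')
cv2.imwrite('pics/w6.png',c['frame'])
s=ctrl.read_state(); p=np.load('p.npy'); f,e,z=axes(p)
A=np.linspace(.614,0,16); P=np.array([toW(lid(210,0,3,a),p) for a in A]); print(s['tcp_pos']); print((np.diff(P,axis=0)/500).round(4))
n=(-f+np.array([0,0,1]))/2**.5; d=s['tcp_pos']-toW(lid(210,0,3,.614),p); print('s',d@z+8,'n',d@n,'yb',d@e)
```

```text
[ 0.93742107  3.60564172 -1.52844598]
[ 0.25130188  2.37638724 -0.69178703]
[ 0.91818239  2.71051939 -1.14413415]
[ 1.03170172  3.70693705 -0.77886779]
[454.88496364 201.38207351 228.78882651]
[[-0.001   0.0098 -0.0141]
 [-0.0009  0.0092 -0.0145]
 [-0.0009  0.0086 -0.0149]
 [-0.0008  0.008  -0.0152]
 [-0.0007  0.0073 -0.0155]
 [-0.0007  0.0067 -0.0158]
 [-0.0006  0.0061 -0.0161]
 [-0.0005  0.0054 -0.0163]
 [-0.0005  0.0047 -0.0165]
 [-0.0004  0.0041 -0.0167]
 [-0.0003  0.0034 -0.0169]
 [-0.0003  0.0027 -0.017 ]
 [-0.0002  0.002  -0.0171]
 [-0.0001  0.0013 -0.0171]
 [-0.0001  0.0006 -0.0172]]
s 20.079183416031853 n -15.714256996623693 yb -88.65324326543275
```

Call:
arm_command(
  steps=[
    {"tx": -0.001,"ty": 0.0101,"tz": -0.0141,"ax": 0,"ay": 0,"az": 0,"grip": 1},
    {"tx": -0.0009,"ty": 0.0095,"tz": -0.0145,"ax": 0,"ay": 0,"az": 0,"grip": 1},
    {"tx": -0.0009,"ty": 0.0089,"tz": -0.0149,"ax": 0,"ay": 0,"az": 0,"grip": 1},
    {"tx": -0.0008,"ty": 0.0083,"tz": -0.0152,"ax": 0,"ay": 0,"az": 0,"grip": 1},
    {"tx": -0.0007,"ty": 0.0076,"tz": -0.0155,"ax": 0,"ay": 0,"az": 0,"grip": 1},
    {"tx": -0.0007,"ty": 0.007,"tz": -0.0158,"ax": 0,"ay": 0,"az": 0,"grip": 1},
    {"tx": -0.0006,"ty": 0.0064,"tz": -0.0161,"ax": 0,"ay": 0,"az": 0,"grip": 1},
    {"tx": -0.0005,"ty": 0.0057,"tz": -0.0163,"ax": 0,"ay": 0,"az": 0,"grip": 1},
    {"tx": 0,"ty": 0,"tz": 0,"ax": 0,"ay": 0,"az": 0,"grip": 1},
  ],
)

```text
clock: 9.1
tcp_pos: [451.6, 233.3, 166.3]
tool_rot: [0.62, 0.685, -0.257, 0.284]
ft_force: [-0.4, 2.1, -2.4]
width: 0.0
grasp_force: 1.5
```

Run:
```python
from h import *
from station import ctrl,imaging
F=[]
for i in range(4): F.append(ctrl.read_state()['ft_force']); c=imaging.read_camera('wrist')
print(np.mean(F,0)); cv2.imwrite('pics/w7.png',c['frame'])
s=ctrl.read_state(); p=np.load('p.npy'); f,e,z=axes(p)
n=(-f+np.array([0,0,1]))/2**.5
for a in(.26,.29,.32): d=s['tcp_pos']-toW(lid(210,0,3,a),p); print(a,'s',d@z+8,'n',d@n,'yb',d@e)
print(s['tcp_pos'])
```

```text
[-0.97574252  1.71359137 -2.65940936]
0.26 s 16.502093574601396 n -11.432650557651485 yb -88.7229066410311
0.29 s 19.501157230490076 n -16.973475398751134 yb -88.72290664103112
0.32 s 22.332671596305808 n -22.601765470167024 yb -88.72290664103106
[451.64384531 232.97373562 167.79009307]
```

Call:
arm_command(
  steps=[
    {"tx": -0.0005,"ty": 0.005,"tz": -0.0165,"ax": 0,"ay": 0,"az": 0,"grip": 1},
    {"tx": -0.0004,"ty": 0.0044,"tz": -0.0167,"ax": 0,"ay": 0,"az": 0,"grip": 1},
    {"tx": -0.0003,"ty": 0.0036,"tz": -0.0169,"ax": 0,"ay": 0,"az": 0,"grip": 1},
    {"tx": -0.0003,"ty": 0.0029,"tz": -0.017,"ax": 0,"ay": 0,"az": 0,"grip": 1},
    {"tx": -0.0002,"ty": 0.002,"tz": -0.0171,"ax": 0,"ay": 0,"az": 0,"grip": 1},
    {"tx": 0,"ty": 0,"tz": 0,"ax": 0,"ay": 0,"az": 0,"grip": 1},
    {"tx": 0,"ty": 0,"tz": 0,"ax": 0,"ay": 0,"az": 0,"grip": 1},
  ],
)

```text
clock: 10.0
tcp_pos: [450.7, 242.0, 125.2]
tool_rot: [0.62, 0.685, -0.257, 0.284]
ft_force: [-1.1, 1.1, -3.0]
width: -0.1
grasp_force: 1.6
```

Call:
arm_command(
  steps=[
    {"tx": 0,"ty": 0.001,"tz": -0.008,"ax": 0,"ay": 0,"az": 0,"grip": 1},
    {"tx": 0,"ty": 0.001,"tz": -0.008,"ax": 0,"ay": 0,"az": 0,"grip": 1},
    {"tx": 0,"ty": 0,"tz": 0,"ax": 0,"ay": 0,"az": 0,"grip": 1},
    {"tx": 0,"ty": 0,"tz": 0,"ax": 0,"ay": 0,"az": 0,"grip": 1},
  ],
)

```text
clock: 10.4
tcp_pos: [450.9, 242.9, 117.4]
tool_rot: [0.62, 0.685, -0.257, 0.284]
ft_force: [0.3, 0.5, -3.2]
width: -0.1
grasp_force: 1.3
```

Call:
arm_command(
  steps=[
    {"tx": 0,"ty": 0.0005,"tz": -0.006,"ax": 0,"ay": 0,"az": 0,"grip": 1},
    {"tx": 0,"ty": 0.0005,"tz": -0.006,"ax": 0,"ay": 0,"az": 0,"grip": 1},
    {"tx": 0,"ty": 0,"tz": 0,"ax": 0,"ay": 0,"az": 0,"grip": 1},
    {"tx": 0,"ty": 0,"tz": 0,"ax": 0,"ay": 0,"az": 0,"grip": 1},
  ],
)

```text
clock: 10.8
tcp_pos: [450.9, 243.3, 111.5]
tool_rot: [0.62, 0.685, -0.257, 0.284]
ft_force: [0.1, -0.3, 0.0]
width: -0.1
grasp_force: 0.0
```

Contact force has vanished, so the lid is resting shut. I'll move off the edge along the finger's normal, then retract along the tool axis.

Call:
arm_command(
  steps=[
    {"tx": -0.0007,"ty": 0.007,"tz": -0.007,"ax": 0,"ay": 0,"az": 0,"grip": 1},
    {"tx": -0.0007,"ty": 0.007,"tz": -0.007,"ax": 0,"ay": 0,"az": 0,"grip": 1},
    {"tx": -0.003,"ty": 0.028,"tz": 0.028,"ax": 0,"ay": 0,"az": 0,"grip": 1},
    {"tx": -0.003,"ty": 0.028,"tz": 0.028,"ax": 0,"ay": 0,"az": 0,"grip": 1},
    {"tx": -0.003,"ty": 0.028,"tz": 0.028,"ax": 0,"ay": 0,"az": 0,"grip": 1},
    {"tx": -0.003,"ty": 0.028,"tz": 0.028,"ax": 0,"ay": 0,"az": 0,"grip": 1},
    {"tx": -0.003,"ty": 0.028,"tz": 0.028,"ax": 0,"ay": 0,"az": 0,"grip": 1},
    {"tx": 0,"ty": 0,"tz": 0.04,"ax": 0,"ay": 0,"az": 0,"grip": 1},
    {"tx": 0,"ty": 0,"tz": 0.04,"ax": 0,"ay": 0,"az": 0,"grip": 1},
    {"tx": 0,"ty": 0,"tz": 0,"ax": 0,"ay": 0,"az": 0,"grip": 1},
  ],
)

```text
clock: 11.8
tcp_pos: [443.0, 321.1, 216.3]
tool_rot: [0.621, 0.685, -0.255, 0.285]
ft_force: [-0.8, -0.3, 0.7]
width: 0.4
grasp_force: 0.0
```

Run:
```python
from h import *
from station import ctrl,imaging
s=ctrl.read_state(); print(s['tcp_pos'],s['ft_force'])
p=np.load('p.npy'); f,e,z=axes(p); R=Ro.from_quat(s['tool_rot']); Rm=R.as_matrix()
c=imaging.read_camera('wrist'); H=np.linalg.inv(c['hand_eye']); T=imaging.read_camera('top')
def pw(X): v=c['mtx']@(H@np.r_[Rm.T@(X-s['tcp_pos']),1])[:3]; return v[:2]/v[2]
ims=[]
K=toW(lid(165,66,30,0),p); print('knob',K,pw(K),proj(T,K))
for im,g in((c['frame'].copy(),pw),(T['frame'].copy(),lambda X:proj(T,X))):
    k=g(K).astype(int); x0=int(np.clip(k[0]-100,0,312)); y0=int(np.clip(k[1]-100,0,184))
    o=cv2.resize(im[y0:y0+200,x0:x0+200],(400,400),interpolation=cv2.INTER_CUBIC); print(x0,y0)
    for h in(27,38): q=((g(toW(lid(165,66,h,0),p))-[x0,y0]+.5)*2).astype(int); cv2.drawMarker(o,tuple(map(int,q)),(0,0,255),0,8,1)
    for a,b in((( 215,-120),(215,120)),((215,120),(0,120))): cv2.line(o,*[tuple(int(t) for t in (g(toW(lid(*v,6,0),p))-[x0,y0]+.5)*2) for v in(a,b)],(0,0,255),1)
    ims.append(o)
cv2.imwrite('pics/k.png',np.hstack(ims))
zd=np.array([0,0,-1.]); Rt=Ro.from_matrix(np.array([np.cross(e,zd),e,zd]).T); print((Rt*R.inv()).as_rotvec()*2/np.pi)
```

```text
[443.0136122  321.14049571 216.30875446] [-0.75498201 -0.34753711  0.73206791]
knob [609.51254173 209.38018962 155.        ] [405.30184402 227.90424247] [240.78834968 170.55065915]
305 127
140 70
[0.49612534 0.05263398 0.00121757]
```

View pics/k.png

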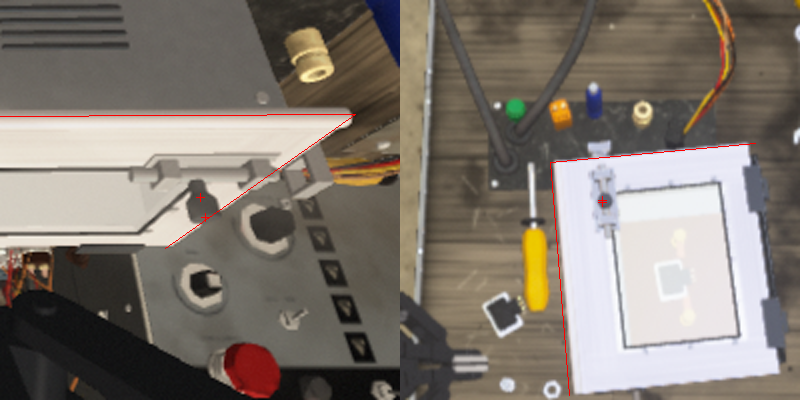

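The lid is fully shut: its edges and the knob at (200,197) in the wrist view and (605,200) in the top view match the shut model. Next I'll stand the tool upright and go to the near side of the knob.

Call:
arm_command(
  steps=[
    {"tx": 0.0447,"ty": -0.0383,"tz": 0.015,"ax": 0.0827,"ay": 0.0088,"az": 0.0002,"grip": 1},
    {"tx": 0.0447,"ty": -0.0383,"tz": 0.015,"ax": 0.0827,"ay": 0.0088,"az": 0.0002,"grip": 1},
    {"tx": 0.0447,"ty": -0.0383,"tz": 0.01,"ax": 0.0827,"ay": 0.0088,"az": 0.0002,"grip": 1},
    {"tx": 0.0447,"ty": -0.0383,"tz": 0.008,"ax": 0.0827,"ay": 0.0088,"az": 0.0002,"grip": 1},
    {"tx": 0.0447,"ty": -0.0383,"tz": 0,"ax": 0.0827,"ay": 0.0088,"az": 0.0002,"grip": 1},
    {"tx": 0.0447,"ty": -0.0383,"tz": 0,"ax": 0.0827,"ay": 0.0088,"az": 0.0002,"grip": 1},
    {"tx": 0,"ty": 0,"tz": 0,"ax": 0,"ay": 0,"az": 0,"grip": 1},
  ],
)

```text
clock: 12.6
tcp_pos: [579.2, 200.6, 236.7]
tool_rot: [0.673, 0.74, -0.002, -0.002]
ft_force: [0.6, -1.0, -1.1]
width: 0.1
grasp_force: 0.0
```

Call:
arm_command(
  steps=[
    {"tx": -0.0007,"ty": 0.0018,"tz": -0.0262,"ax": 0,"ay": 0,"az": 0,"grip": 1},
    {"tx": -0.0007,"ty": 0.0018,"tz": -0.0262,"ax": 0,"ay": 0,"az": 0,"grip": 1},
    {"tx": -0.0007,"ty": 0.0018,"tz": -0.0262,"ax": 0,"ay": 0,"az": 0,"grip": 1},
    {"tx": -0.0007,"ty": 0.0018,"tz": -0.0262,"ax": 0,"ay": 0,"az": 0,"grip": 1},
    {"tx": -0.0007,"ty": 0.0018,"tz": -0.0262,"ax": 0,"ay": 0,"az": 0,"grip": 1},
    {"tx": -0.0007,"ty": 0.0018,"tz": -0.0262,"ax": 0,"ay": 0,"az": 0,"grip": 1},
    {"tx": 0,"ty": 0,"tz": 0,"ax": 0,"ay": 0,"az": 0,"grip": 1},
  ],
)

```text
clock: 13.3
tcp_pos: [573.0, 211.4, 156.8]
tool_rot: [0.67, 0.743, -0.004, -0.002]
ft_force: [-0.4, 0.1, -0.7]
width: 0.4
grasp_force: 0.0
```

Call:
arm_command(
  steps=[
    {"tx": 0.008,"ty": 0.0008,"tz": 0,"ax": 0,"ay": 0,"az": 0,"grip": 1},
    {"tx": 0.008,"ty": 0.0008,"tz": 0,"ax": 0,"ay": 0,"az": 0,"grip": 1},
    {"tx": 0.008,"ty": 0.0008,"tz": 0,"ax": 0,"ay": 0,"az": 0,"grip": 1},
    {"tx": 0.008,"ty": 0.0008,"tz": 0,"ax": 0,"ay": 0,"az": 0,"grip": 1},
    {"tx": 0,"ty": 0,"tz": 0,"ax": 0,"ay": 0,"az": 0,"grip": 1},
  ],
)

```text
clock: 13.8
tcp_pos: [591.1, 212.5, 159.8]
tool_rot: [0.67, 0.742, -0.002, -0.0]
ft_force: [1.1, -0.2, -0.4]
width: 0.3
grasp_force: 0.1
```

Call:
arm_command(
  steps=[
    {"tx": 0,"ty": -0.008,"tz": 0,"ax": 0,"ay": 0,"az": 0,"grip": 1},
    {"tx": 0.006,"ty": 0.0006,"tz": -0.002,"ax": 0,"ay": 0,"az": 0,"grip": 1},
    {"tx": 0.006,"ty": 0.0006,"tz": 0,"ax": 0,"ay": 0,"az": 0,"grip": 1},
    {"tx": 0.006,"ty": 0.0006,"tz": 0,"ax": 0,"ay": 0,"az": 0,"grip": 1},
    {"tx": 0,"ty": 0,"tz": 0,"ax": 0,"ay": 0,"az": 0,"grip": 1},
  ],
)

```text
clock: 14.3
tcp_pos: [600.0, 209.4, 158.7]
tool_rot: [0.67, 0.742, -0.002, -0.0]
ft_force: [-0.4, -0.6, 0.6]
width: -0.3
grasp_force: 0.2
```

Call:
arm_command(
  steps=[
    {"tx": 0.006,"ty": 0.0006,"tz": 0,"ax": 0,"ay": 0,"az": 0,"grip": 1},
    {"tx": 0.006,"ty": 0.0006,"tz": 0,"ax": 0,"ay": 0,"az": 0,"grip": 1},
    {"tx": 0,"ty": 0,"tz": 0,"ax": 0,"ay": 0,"az": 0,"grip": 1},
  ],
)

```text
clock: 14.6
tcp_pos: [606.0, 210.1, 158.7]
tool_rot: [0.67, 0.742, -0.002, -0.0]
ft_force: [-0.6, -0.7, -0.1]
width: -0.1
grasp_force: 0.2
```

Call:
arm_command(
  steps=[
    {"tx": 0.005,"ty": 0.0005,"tz": 0,"ax": 0,"ay": 0,"az": 0,"grip": 1},
    {"tx": 0,"ty": 0,"tz": 0,"ax": 0,"ay": 0,"az": 0,"grip": 1},
  ],
)

```text
clock: 14.8
tcp_pos: [608.3, 210.3, 158.7]
tool_rot: [0.67, 0.742, -0.002, -0.0]
ft_force: [-0.6, -0.4, 0.2]
width: -0.1
grasp_force: 0.3
```

Call:
arm_command(
  steps=[
    {"tx": 0.004,"ty": 0.0004,"tz": 0,"ax": 0,"ay": 0,"az": 0,"grip": 1},
    {"tx": 0,"ty": 0,"tz": 0,"ax": 0,"ay": 0,"az": 0,"grip": 1},
  ],
)

```text
clock: 15.0
tcp_pos: [610.0, 210.5, 158.7]
tool_rot: [0.67, 0.742, -0.002, -0.001]
ft_force: [-1.8, -1.0, 0.3]
width: 0.2
grasp_force: 1.2
```

Call:
arm_command(
  steps=[
    {"tx": 0.003,"ty": 0.0003,"tz": 0,"ax": 0,"ay": 0,"az": 0,"grip": 1},
    {"tx": 0,"ty": 0,"tz": 0,"ax": 0,"ay": 0,"az": 0,"grip": 1},
  ],
)

```text
clock: 15.2
tcp_pos: [610.4, 210.6, 158.6]
tool_rot: [0.67, 0.743, -0.003, -0.001]
ft_force: [-8.1, -0.9, 3.5]
width: -0.2
grasp_force: 4.1
```

The hard stop is at x = 610.4 with 8 N. Backing off, lifting, and checking the knob position numerically.

Call:
arm_command(
  steps=[
    {"tx": -0.02,"ty": -0.002,"tz": 0,"ax": 0,"ay": 0,"az": 0,"grip": 1},
    {"tx": -0.02,"ty": -0.002,"tz": 0,"ax": 0,"ay": 0,"az": 0,"grip": 1},
    {"tx": 0,"ty": 0,"tz": 0.06,"ax": 0,"ay": 0,"az": 0,"grip": 1},
    {"tx": 0,"ty": 0,"tz": 0.06,"ax": 0,"ay": 0,"az": 0,"grip": 1},
    {"tx": 0,"ty": 0,"tz": 0.06,"ax": 0,"ay": 0,"az": 0,"grip": 1},
    {"tx": -0.05,"ty": 0.08,"tz": 0.04,"ax": 0,"ay": 0,"az": 0,"grip": 1},
    {"tx": -0.05,"ty": 0.08,"tz": 0.04,"ax": 0,"ay": 0,"az": 0,"grip": 1},
    {"tx": -0.05,"ty": 0.08,"tz": 0,"ax": 0,"ay": 0,"az": 0,"grip": 1},
    {"tx": -0.05,"ty": 0.08,"tz": 0,"ax": 0,"ay": 0,"az": 0,"grip": 1},
    {"tx": -0.05,"ty": 0.08,"tz": 0,"ax": 0,"ay": 0,"az": 0,"grip": 1},
    {"tx": 0,"ty": 0,"tz": 0,"ax": 0,"ay": 0,"az": 0,"grip": 1},
  ],
)

```text
clock: 16.3
tcp_pos: [464.7, 411.0, 288.1]
tool_rot: [0.668, 0.745, -0.001, -0.001]
ft_force: [0.5, 0.3, -0.3]
width: 0.2
grasp_force: 0.0
```

Run:
```python
from h import *
from station import ctrl,imaging
p=np.load('p.npy'); s=ctrl.read_state(); print(s['tcp_pos'],s['ft_force'])
T=imaging.read_camera('top'); g=cv2.cvtColor(T['frame'],cv2.COLOR_BGR2GRAY)
for y in(66,86): print(y,proj(T,toW(lid(165,y,35,0),p)))
K=proj(T,toW(lid(165,76,35,0),p)).astype(int); w=g[K[1]-16:K[1]+14,K[0]-7:K[0]+8]; v,u=np.nonzero(w<95); print('dark centroid',u.mean()+K[0]-7,v.mean()+K[1]-16,len(u))
```

```text
[464.71711101 410.96993526 288.08638754] [ 0.53369293  0.26674599 -0.29124886]
66 [240.75549537 169.90480481]
86 [239.83077908 160.29119581]
dark centroid 241.28571428571428 162.42857142857142 7
```

Run:
```python
from h import *
from station import imaging
T=imaging.read_camera('top'); g=cv2.cvtColor(T['frame'],cv2.COLOR_BGR2GRAY)
k=cv2.cvtColor(cv2.imread('pics/k.png'),cv2.COLOR_BGR2GRAY)[:,400:]; k=cv2.resize(k,(200,200),interpolation=cv2.INTER_AREA)
print(k[82:108,96:107]); print(g[152:178,236:247])
```

```text
[[233 232 224 208 207 209 211 228 232 232 232]
 [233 230 210 189 195 202 206 220 224 224 226]
 [224 222 209 195 197 209 210 212 211 203 214]
 [194 202 209 206 203 210 207 206 204 185 202]
 [170 190 202 202 202 203 202 202 199 182 197]
 [171 193 202 203 202 201 200 199 197 186 194]
 [179 195 201 205 204 198 190 180 175 180 192]
 [186 175 173 182 197 193 180 146 136 161 191]
 [197 154 139 141 180 197 189 147 152 176 197]
 [204 179 168 150 179 197 194 168 183 194 199]
 [208 200 193 163 178 197 197 181 192 197 200]
 [208 202 197 168 175 194 198 188 195 199 201]
 [208 202 199 177 174 191 197 191 196 199 199]
 [205 202 201 186 172 173 184 184 192 198 198]
 [201 203 203 195 159 135 145 153 169 192 198]
 [201 204 201 178 132 108 109 111 129 170 194]
 [204 204 195 147 111  89 102 102 108 139 185]
 [213 204 183 130 105  89 102 102 102 117 170]
 [222 205 172  97  89  82  89  96 101 110 157]
 [225 208 179 102  88  82  88  93  98 110 167]
 [225 210 194 149 105  85  94  95  99 129 183]
 [225 211 202 181 130  95  99 109 125 166 194]
 [226 211 205 199 172 143 148 159 166 191 199]
 [220 207 203 206 1
[... 645 characters left out ...]
 192 163 117  88  88  88 103 149 184 193]
 [200 195 189 152 127 121 136 147 180 191 191]
 [198 194 195 179 165 171 184 180 188 191 192]
 [193 195 196 195 173 184 192 187 191 192 192]
 [194 196 196 196 172 186 193 192 192 192 193]
 [198 195 196 196 171 186 193 192 181 190 192]
 [205 199 197 197 170 186 193 186 168 187 193]
 [216 201 196 196 172 184 192 188 166 186 193]
 [219 202 197 196 167 181 191 190 168 187 193]
 [221 203 197 195 161 177 191 191 173 188 193]
 [221 203 197 194 162 173 190 192 178 189 194]
 [222 204 196 196 170 171 188 191 177 190 194]
 [214 201 197 196 183 171 186 191 180 190 194]
 [201 196 196 199 197 175 175 184 181 187 191]
 [197 194 187 200 200 183 178 185 187 188 192]]
```

```bash
python3 -c "
from station import ctrl; print(ctrl.close_job())"
```

```text
the job is handed in; nothing more can be done
None
```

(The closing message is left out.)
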